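Find the full parts case by its weight and slide it into the bay

ROBOT

A 6-joint arm with a two-finger parallel gripper is mounted at the origin on a cart in front of the work surface, level with it; the furniture and walls round the work are solid. World frame = base frame: x ahead of the robot, y to its left, z up, the work surface at z = 0. Lengths are in m, angles in degrees, forces in N, time in s.
With the tool pointing down it reaches from about 0.325 to 0.75 m from the base axis. Payload 7.6 kg.
Tool frame: the origin (TCP) lies at the very end of the fingers, on their centre line; the grasp point (between the pads) lies 19 mm behind it (arm.pinch_z is the distance from the TCP to the grasp point, in m); z points along the fingers, y is the line along which they close (so a half turn about z gives the same grasp; the last joint's range is limited). The gripper opens to 85 mm and grips with 20 to 120 N. Pads are 22 mm wide; open, the fingers measure 114 mm over their backs; the gripper's body (76 mm by 85 mm) begins 54 mm behind the grasp point. The pads swing forward as they close: fully open they stand 13 mm farther back than shut.
Start: joints at [69.998, 2.991, 80.254, -0, 96.75, -4.028], TCP at [0.144, 0.505, 0.231] pointing down, gripper open.
Joint ranges: [-166.34, 166.34], [-52.06, 124.39], [6.96, 135.62], [-60.46, 240.46], [14.63, 156.25], [-167.68, 167.68]. Speed limits (degrees/s): [147.25, 147.25, 172.46, 180, 180, 180].

INTERFACE

Orientations are given as a 3x3 rotation matrix whose columns are the frame's x, y, z axes.
In Python, from bench import arm gives the robot as it stands. Calls block until the motion is done:
- arm.move_pose(position, orientation): joint-space move of the TCP to a pose.
- arm.movel(position, orientation=None, feed=0.15, until_force=None): straight line of the TCP; orientation=None keeps the orientation; feed is the mean speed in m/s. With until_force (N) it stops when the force on the tool has changed by that much, and returns True; else False.
- arm.move_j(angles): joint-space move.
- arm.grip(opening): finger opening in m; the grip force is fixed at half the most; returns when the fingers have stopped.
- arm.pause(seconds).
- arm.ik(position, orientation): joint angles nearest the present ones, or None.
- arm.sense(): the state.
- arm.capture(name): name is "side" or "top" or "wrist"; returns the picture (384x512x3 uint8, red, green, blue); there is no depth.
- arm.camera_params(name): a dict with "camera_matrix" (3x3 intrinsics, pixels), "pose" (4x4, takes a point from camera to world coordinates). Camera axes: x right, y down, z forward; pixel columns grow to the right and rows downward; lengths in m; the calibration is good to about 2 mm. The wrist camera is an equidistant fisheye: a pixel r from the principal point sees the ray r / f radians off the axis. A picture is of the moment at which its call begins: read the wrist's pose just before it. camera_params takes no time and is no camera call; for the wrist camera it gives the pose at the moment of the call.
A pose or a line that the arm cannot do raises arm.Unreachable and nothing moves.
- arm.job_done(): hands the job in, once; it reports no verdict.
The state is a dict: "clock": time; "joint_positions": joint angles; "qvel": joint speeds; "joint_torque": joint torques, N m; "tcp_pos": TCP position; "tool_rot": TCP orientation; "force": force on the tool from outside, world axes, zero at the start; "moment": the same for the moment, N m; "finger_gap": finger opening in m.
Only numpy, scipy, OpenCV 4.12 (cv2) and the standard library are available. Lean on these libraries where they do the work, as an engineer would, in place of code of your own. Each camera call takes 0.05 s, during which the arm holds its last target. There are 200 camera calls.

TASK

Three closed parts cases look alike, but only one is full: lift each clear of the table by a few centimetres to feel which is the heaviest, setting each back down upright where it stood. Then lift the full one again (or keep hold of it if it came last), carry it to the metal bay, and slide it lengthwise under the roof until it stops against the back. Keep the cases upright, leave the other things on the table alone, and let go of everything at the end.

Things in the scene. Friction and masses are not known exactly. Their poses are not given: they have to be found in the camera images.
- case_1: closed grey sheet-metal case, 110 mm long (x), 62 wide (y), 38 high to the fixed lid, loose on the table; all three look alike. Origin: centre of the underside, z up. On the lid, centred, a fixed bar handle along x: 60 mm long, 10 wide, underside at 54 mm, top at 66; posts at its ends. Empty 0.16-0.25 kg, full 0.6-0.9 kg, balanced; which is full is not told by name or place.
- case_2: closed grey sheet-metal case, 110 mm long (x), 62 wide (y), 38 high to the fixed lid, loose on the table; all three look alike. Origin: centre of the underside, z up. On the lid, centred, a fixed bar handle along x: 60 mm long, 10 wide, underside at 54 mm, top at 66; posts at its ends. Empty 0.16-0.25 kg, full 0.6-0.9 kg, balanced; which is full is not told by name or place.
- case_3: closed grey sheet-metal case, 110 mm long (x), 62 wide (y), 38 high to the fixed lid, loose on the table; all three look alike. Origin: centre of the underside, z up. On the lid, centred, a fixed bar handle along x: 60 mm long, 10 wide, underside at 54 mm, top at 66; posts at its ends. Empty 0.16-0.25 kg, full 0.6-0.9 kg, balanced; which is full is not told by name or place.
- dock: fixed roofed sheet-metal bay, no floor: a case slides on the table. Inside 74 mm wide (y), 78 high, 90 deep: mouth at x = -45 mm, back wall at +45; the mouth looks along -x, roughly to the robot's left, side lips flare to x = -61. Roof top 81 mm, 108 wide over the flanges. Origin: centre, at table height. The roof stops a hand on the handle half-way; fully home, a case stands 20 mm out of the mouth.
- dock_home (a point): where the origin of a case lies when it is fully home in the bay: 10 mm before the dock's origin (own x = -10 mm), at table height; axes as the dock's
- loupe: black eye loupe, 34 mm across, 28 mm high, standing on the papers; a bystander; origin: middle of the underside
- tape: roll of masking tape, 60 mm across, 12 mm high, lying on the papers; a bystander; origin: middle of the underside
- file: hand file, 16 x 165 x 16 mm, lying near the right edge of the table; a bystander; origin: middle of the underside

How it is judged (in metres and radians):
On the way, in this order (a step that is already met when the one before it is completed fails the run):
1. an empty case has been lifted at least 20 mm clear, to compare (height (world z) of any of case_1, case_3 above 0.02 m), for 0.1 s.
2. the full case has been lifted at least 20 mm clear (after, or again after, an empty one) (height (world z) of case_2 above 0.02 m), for 0.1 s.
At the end, for the whole second after the job is handed in: The full case stands upright on the table inside the bay, lengthwise, within 6 mm of the back wall; the two empty cases stand upright and at rest on the table within 50 mm of where each began (x of case_2 in the frame of dock between -0.016 and 0 m and y of case_2 in the frame of dock between -0.012 and 0.012 m and height (world z) of case_1 between -0.004 and 0.008 m and angle between each of case_1, case_2, case_3's own z axis and vertical below 0.1 rad and linear speed of each of case_1, case_2, case_3 below 0.02 m/s and height (world z) of case_2 between -0.004 and 0.008 m and height (world z) of case_3 between -0.004 and 0.008 m and distance of each of case_1, case_3 from where it was at the start of the episode below 0.05 m); the robot touches nothing.
It fails at once if a case is tipped by more than about 35 degrees (angle between any of case_1, case_2, case_3's own z axis and vertical above 0.6 rad).
It fails at once if a bystander (loupe, tape, file) is moved by more than 25 mm (distance of any of loupe, tape, file from where it was at the start of the episode above 0.025 m).
It also fails if it takes over 72 s, if anything falls off the work surface, if the arm or the gripper's body presses on something with over 40 N, if the wrist force passes 120 N, or if a joint passes its speed limit or range.

## Working session

There is one attempt and no reset: what is moved stays moved. The work goes in short steps, each a Python script; the robot and the scene stay as the last script left them, time stands still between calls to the robot, and variables do not carry over. Pictures are saved under pics/ and viewed, on a budget of 10 in all, crops included, one or two more only if the job needs it, and the job is handed in when it is done.

```bash
mkdir -p pics; python3 - <<'E'
from bench import arm
import cv2
for n in("top","side"):
    cv2.imwrite(f"pics/{n}0.png",cv2.resize(arm.capture(n)[:,:,::-1],(800,600),interpolation=cv2.INTER_CUBIC))
    p=arm.camera_params(n);print(n,p["camera_matrix"],p["pose"])
s=arm.sense();print(s["clock"],s["force"],arm.pinch_z)
E
```

```text
top [[422.39546054   0.         257.82595333]
 [  0.         422.39546054 195.42724757]
 [  0.           0.           1.        ]] [[-0.02971003 -0.99715605  0.06926125  0.50087317]
 [-0.99946557  0.02869074 -0.01566555 -0.06578793]
 [ 0.01363384 -0.06968966 -0.99747555  1.12670653]
 [ 0.          0.          0.          1.        ]]
side [[363.04613019   0.         257.19032391]
 [  0.         363.04613019 197.72375144]
 [  0.           0.           1.        ]] [[-0.94941155 -0.15054453  0.27559764  0.30528237]
 [-0.31363541  0.49879301 -0.80798414  0.6486758 ]
 [-0.01582858 -0.85354665 -0.52077594  0.53985133]
 [ 0.          0.          0.          1.        ]]
0.1 [-0.68532086  0.4993308  -0.30310685] 0.0187
```

View pics/top0.png

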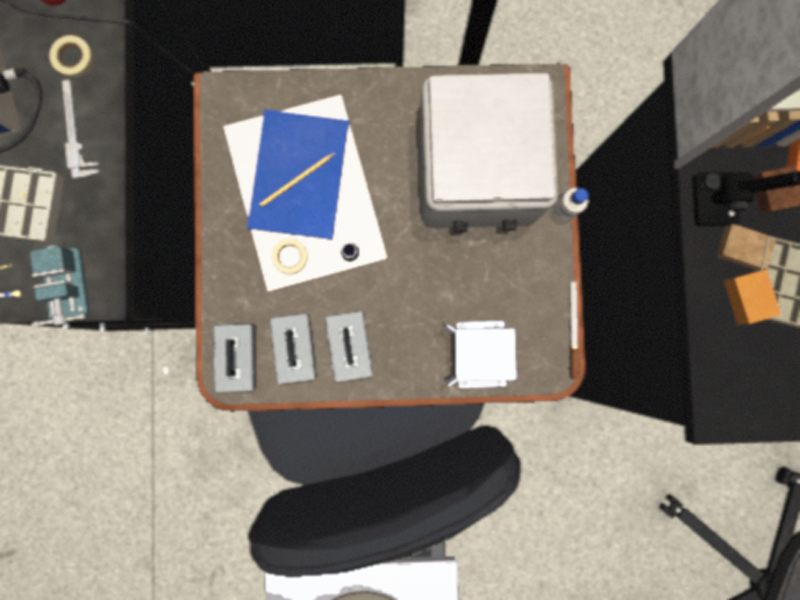

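View pics/side0.png

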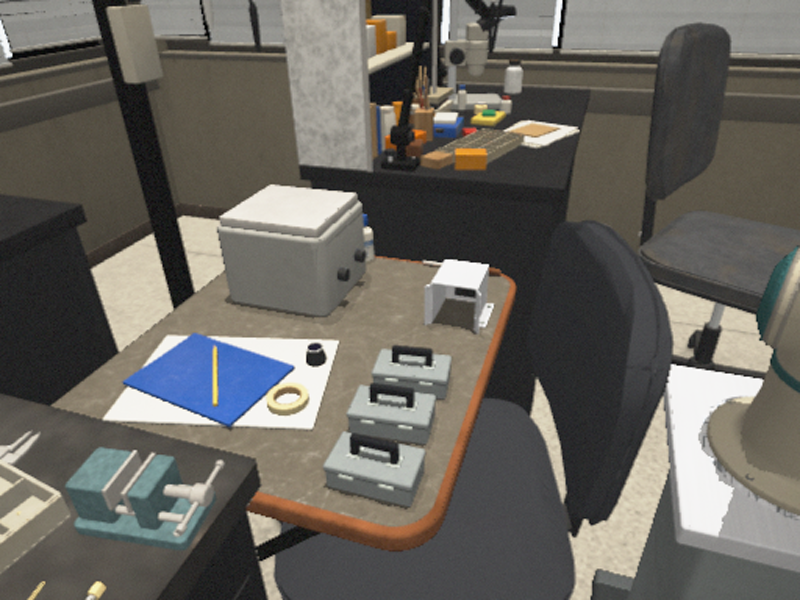

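```bash
python3 - <<'E'
from bench import arm
import cv2
im=arm.capture("top")[:,:,::-1]
a=cv2.resize(im[195:260,130:242],(784,455),interpolation=cv2.INTER_CUBIC)
cv2.imwrite("pics/topA.png",a)
b=cv2.resize(im[195:260,275:380],(735,455),interpolation=cv2.INTER_CUBIC)
cv2.imwrite("pics/topB.png",b)
E
```

```text
(no output)
```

View pics/topA.png

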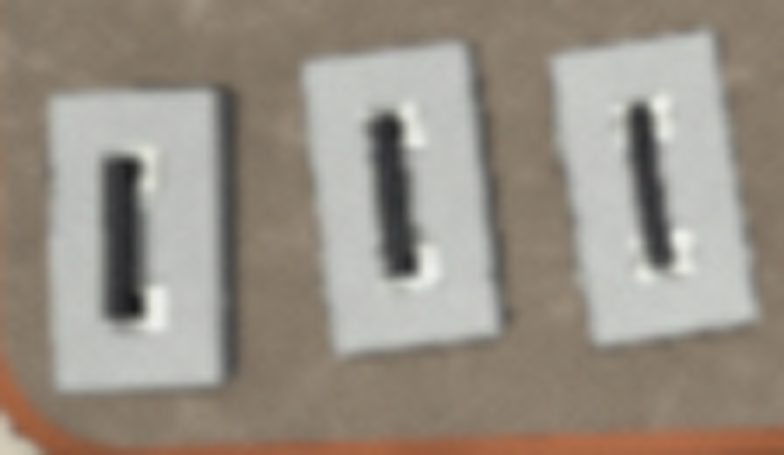

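View pics/topB.png

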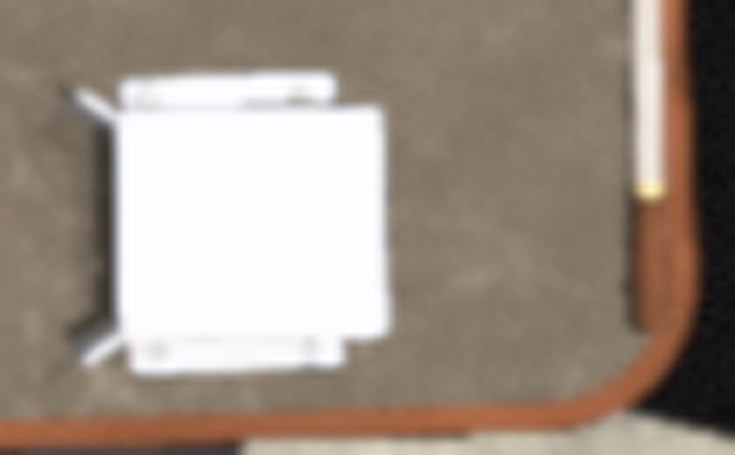

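```bash
cat >h.py <<'E'
from bench import arm
import numpy as np, cv2
def ray(name,uv,z):
    p=arm.camera_params(name);K=p["camera_matrix"];T=p["pose"]
    d=np.c_[np.asarray(uv,float),np.ones(len(uv))]@np.linalg.inv(K).T@T[:3,:3].T
    return T[:3,3]+d*((z-T[2,3])/d[:,2])[:,None]
def down(a):  # tool z down, tool x along heading a (deg), so fingers close across it
    a=np.radians(a);x=np.array([np.cos(a),np.sin(a),0]);z=np.array([0,0,-1.])
    return np.c_[x,np.cross(z,x),z]
def frc(n=5):
    f=[]
    for _ in range(n): arm.pause(.04);f.append(arm.sense()["force"])
    return np.mean(f,0)
E
python3 - <<'E'
from h import *
def rep(n,c,off,z):
    uv=(np.array(c)+.5)/7-.5+off
    P=ray("top",uv,z)[:,:2]; (cx,s,_)=cv2.minAreaRect((P*1000).astype(np.float32))
    l=P[0]-P[3]+P[1]-P[2]
    print(n,P.mean(0).round(4),np.round(s,1),"dir03",np.degrees(np.arctan2(l[1],l[0])).round(1), "dir01",np.degrees(np.arctan2(*(P[1]-P[0]+P[2]-P[3])[::-1])).round(1))
rep("A",[(50,95),(215,90),(222,383),(57,388)],[130,195],.038)
rep("B",[(304,62),(465,42),(499,330),(336,352)],[130,195],.038)
rep("C",[(553,55),(712,33),(755,320),(595,343)],[130,195],.038)
for n,c in(("Ah",(124,238)),("Bh",(394,193)),("Ch",(650,186))): print(n,ray("top",[(np.array(c)+.5)/7-.5+[130,195]],.066))
rep("D",[(118,110),(382,105),(388,335),(125,340)],[275,195],.081)
rep("Fl",[(120,78),(335,75),(343,368),(130,372)],[275,195],.002)
s=arm.sense();print(s["joint_positions"],s["tool_rot"])
E
```

```text
A [0.4993 0.1982] [107.5  60.4] dir03 0.7 dir01 -90.0
B [0.5119 0.1013] [106.8  59.9] dir03 5.5 dir01 -84.3
C [0.5124 0.0087] [107.3  59. ] dir03 7.0 dir01 -83.7
Ah [[0.49960044 0.19571749 0.066     ]]
Bh [[0.51276177 0.09945454 0.066     ]]
Ch [[0.51255391 0.00807826 0.066     ]]
D [ 0.4932 -0.2108] [93.7 81.1] dir03 -0.6 dir01 -90.6
Fl [ 0.4926 -0.2137] [ 82.1 111.4] dir03 -0.4 dir01 -90.8
[ 6.99977599e+01  3.01814948e+00  8.02969211e+01 -2.15762269e-03
  9.67490444e+01 -4.02760591e+00] [[-9.61382412e-01  2.75215802e-01 -3.47626817e-04]
 [ 2.75216018e-01  9.61381824e-01 -1.06430946e-03]
 [ 4.12873226e-05 -1.11888086e-03 -9.99999373e-01]]
```

```bash
cat >>h.py <<'E'
def weigh(xy,head,up=.045,put=True):
    R=down(head);p=lambda z:[xy[0],xy[1],z]
    arm.grip(.045)
    arm.move_pose(p(.13),R); f0=frc()
    arm.movel(p(.044),R,feed=.12,until_force=8) and print("contact at",arm.sense()["tcp_pos"])
    g=arm.grip(0.); gap=arm.sense()["finger_gap"]
    z0=arm.sense()["tcp_pos"][2]
    arm.movel(p(z0+up),R,feed=.08); arm.pause(.3); f1=frc(); 
    print("gap",round(gap,4),"after",round(arm.sense()["finger_gap"],4),"df",(f1-f0).round(2),"mom",np.round(arm.sense()["moment"],2))
    if put:
        arm.movel(p(z0+.004),R,feed=.08)
        arm.movel(p(z0-.002),R,feed=.02,until_force=4); arm.pause(.2)
        arm.grip(.045); arm.movel(p(.13),R,feed=.2)
    print("t",arm.sense()["clock"])
E
python3 - <<'E'
from h import *
for n,xy,h in(("A",(.4995,.197),180.5),("B",(.5125,.1004),185.5),("C",(.5125,.0085),187)):
    for k in(0,-180): 
        q=arm.ik([*xy,.13],down(h+k));print(n,h+k,None if q is None else np.round(q,0))
for y in(-.15,-.06):
  for h in(89.4,-90.6):
    q=arm.ik([.493,y,.13],down(h));print(y,h,None if q is None else np.round(q,0))
weigh((.4995,.197),180.5)
E
```

```text
A 180.5 [ 18.   8.  87.  -0.  85. -73.]
A 0.5 [ 18.   8.  87.  -0.  85. 107.]
B 185.5 [  7.   6.  89.  -0.  85. -88.]
B 5.5 [ 7.  6. 89. -0. 85. 92.]
C 187 [  -3.    4.   91.   -0.   85. -100.]
C 7 [-3.  4. 91. -0. 85. 80.]
-0.15 89.4 [-21.   5.  90.  -0.  85. -20.]
-0.15 -90.6 [-21.   5.  90.  -0.  85. 160.]
-0.06 89.4 [-11.   2.  93.  -0.  85. -11.]
-0.06 -90.6 None
gap 0.0088 after 0.0088 df [-0.14  0.08 -1.7 ] mom [-0.04  0.02  0.  ]
t 7.275
```

```bash
python3 - <<'E'
from h import *
weigh((.5125,.1004),185.5)
weigh((.5125,.0085),187)
im=arm.capture("wrist")[:,:,::-1]
cv2.imwrite("pics/top1.png",cv2.resize(arm.capture("top")[180:280,120:390,::-1],(800,296),interpolation=cv2.INTER_CUBIC))
E
```

```text
gap 0.0085 after 0.0085 df [ 0.83  0.26 -1.7 ] mom [-0.01 -0.04 -0.04]
t 12.8667
gap 0.0084 after 0.0087 df [ 0.35 -0.26 -8.18] mom [-0.03  0.02  0.03]
t 18.4583
```

```bash
cat >>h.py <<'E'
D=np.array([.493,-.2095]);HD=89.4;U=-np.array([np.cos(np.radians(HD)),np.sin(np.radians(HD))]);N=np.array([-U[1],U[0]])
def dk(s,z,n=0): return [*(D+s*U+n*N),z]
def shot(n,box=(195,260,245,370),k=6):
    a,b,c,d=box;cv2.imwrite(f"pics/{n}.png",cv2.resize(arm.capture("top")[a:b,c:d,::-1],None,fx=k,fy=k,interpolation=cv2.INTER_CUBIC))
E
python3 - <<'E'
from h import *
R=down(187);xy=(.5125,.0085)
arm.movel([*xy,.044],R,feed=.12,until_force=8); arm.grip(0)
arm.movel([*xy,.144],R,feed=.12)
arm.move_pose(dk(-.135,.144),down(HD))
arm.movel(dk(-.135,.047),feed=.12); arm.pause(.2)
s=arm.sense();print(s["finger_gap"],s["tcp_pos"],s["force"],s["clock"])
shot("pre")
cv2.imwrite("pics/w.png",arm.capture("wrist")[:,:,::-1])
E
```

```text
0.008832738274176343 [ 0.49484264 -0.07462493  0.04770857] [ 0.11585126 -0.84598225 -7.53098824] 23.35
```

View pics/pre.png

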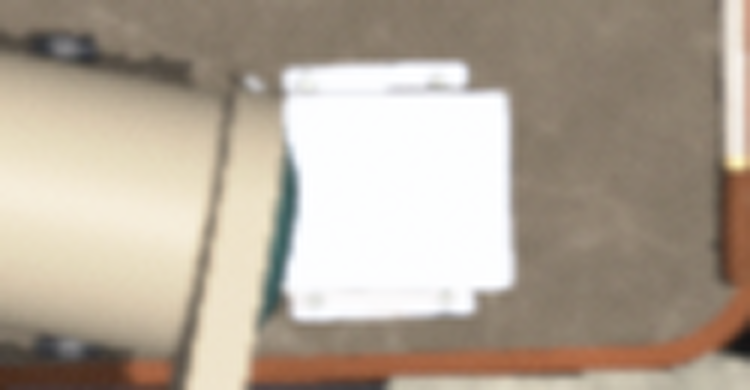

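View pics/w.png

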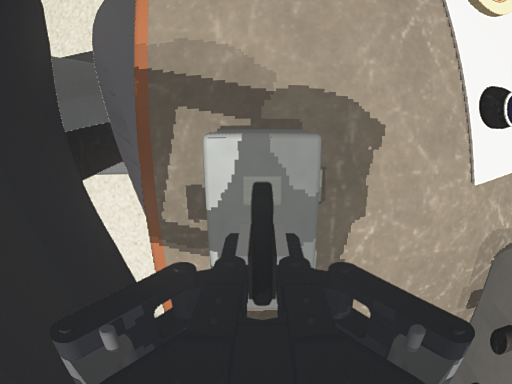

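```bash
python3 - <<'E'
from h import *
f0=frc()
hit=arm.movel(dk(-.062,.047),feed=.05,until_force=6); f1=frc()
s=arm.sense();print(hit,s["finger_gap"],s["tcp_pos"],(f1-f0).round(2),s["moment"],s["clock"])
cv2.imwrite("pics/side2.png",cv2.resize(arm.capture("side")[140:240,230:350,::-1],None,fx=6,fy=6,interpolation=cv2.INTER_CUBIC))
E
```

```text
False 0.008280613715176691 [ 0.49367074 -0.14736913  0.047028  ] [ 0.1  -0.05 -0.22] [ 0.0288531  -0.00859978 -0.00088368] 25.475
```

View pics/side2.png

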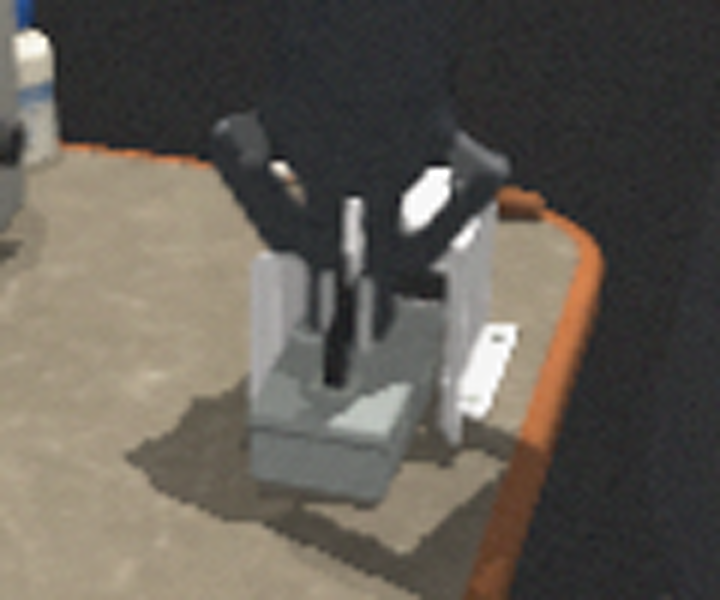

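```bash
python3 - <<'E'
from h import *
arm.movel(dk(-.062,.042),feed=.02,until_force=4); arm.pause(.2)
print(arm.sense()["tcp_pos"],frc(2))
arm.grip(.045)
arm.movel(dk(-.062,.13),feed=.15)
arm.movel(dk(-.165,.13),feed=.2); arm.grip(0)
arm.movel(dk(-.165,.024),feed=.15); f0=frc()
hit=arm.movel(dk(-.066,.024),feed=.04,until_force=14)
s=arm.sense();print(hit,"s,n",(s["tcp_pos"][:2]-D)@U,(s["tcp_pos"][:2]-D)@N,(frc()-f0).round(2),s["clock"])
E
```

```text
[ 0.4940715  -0.14755645  0.04485093] [ 0.05568687 -0.54254133  5.90239151]
True s,n -0.07652652826346339 -0.0003037946578258365 [ 0.03 -0.24 -0.4 ] 31.4167
```

```bash
python3 - <<'E'
from h import *
s0=arm.sense();f0=frc()
hit=arm.movel(dk(-.066,.024),feed=.03,until_force=14)
s=arm.sense();print(hit,"s",(s["tcp_pos"][:2]-D)@U,(frc()-f0).round(2))
arm.movel(dk(-.15,.024),feed=.15); arm.movel(dk(-.15,.2),feed=.2); arm.move_pose([.35,.2,.3],down(140))
a=arm.capture("top")[180:275,125:385,::-1]
b=arm.capture("side")[140:240,230:350,::-1]
a=cv2.resize(a,(800,292),interpolation=cv2.INTER_CUBIC); b=cv2.resize(b,(360,300),interpolation=cv2.INTER_CUBIC)
o=np.zeros((600,800,3),np.uint8);o[:292]=a;o[300:,:360]=b;
c=cv2.resize(arm.capture("top")[195:260,285:355,::-1],(323,300),interpolation=cv2.INTER_CUBIC);o[300:,380:703]=c
cv2.imwrite("pics/end.png",o);print(arm.sense()["clock"])
E
```

```text
True s -0.07656923750392705 [0.33 0.73 0.33]
35.3
```

View pics/end.png

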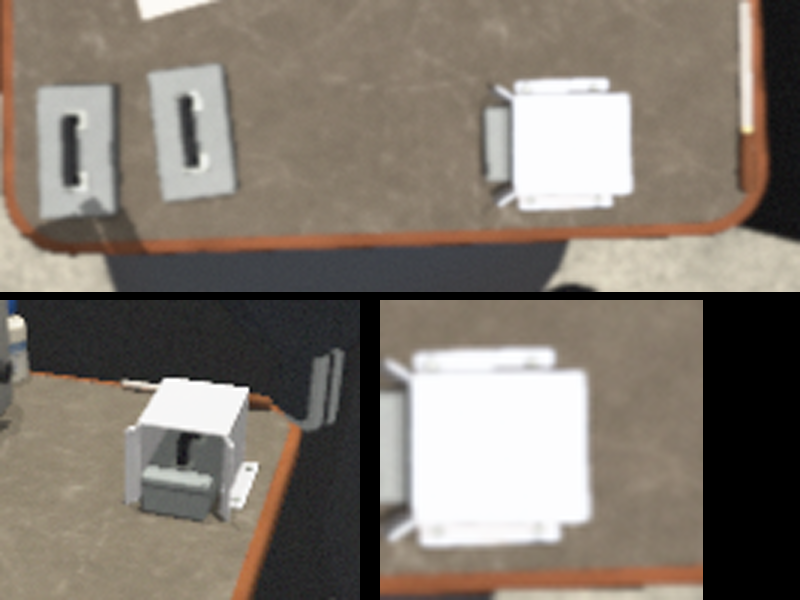

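```bash
python3 -c "
from bench import arm
arm.job_done();print(arm.sense()['clock'])"
```

```text
the job is handed in; nothing more can be done
the job is handed in; nothing more can be done
```

The full case is in the metal bay and I have handed the job in. It took about 35 s of the 72 s allowed, and no verdict came back.

- **Finding the full case:** I lifted each case about 45 mm and set it back where it stood. The two cases on the left read 1.7 N each (about 0.17 kg, empty). The one nearest the bay read 8.2 N (about 0.83 kg, full).
- **Docking it:** I lifted the full case again, turned it, and carried it into the mouth by its handle without touching the sides. I set it down there, let go, and pushed it in from behind with closed fingers.
- **Last checks:**
  - Two pushes stopped at over 14 N in the same place, to within 0.05 mm, as they would against the back wall.
  - In the final pictures the case sticks out about 20 mm, which matches fully home, and it stands straight.
  - Both empty cases stand upright at their starting places, and the gripper is clear of everything.
  - The file looks unmoved. The last close-up left out the loupe and the tape, so I didn't check them again, but the arm never worked near them.
- **Disagreement:** none of the checks disagreed. One small point: after each push stopped, the force reading dropped to near zero. I judged that the case was home from the repeated stop and the pictures, not from a steady push.

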